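Hang the offcut pail on its hanger

TASK

Swing the folded-down wire bail of the small steel offcut pail upright while the pail stays standing on the table, then carry the pail by the bail's red grip to the two-pronged hanger. Let it down gently until both notched prongs carry it, only then let go, and leave it hanging still and level. Keep the pail from tipping, never press it hard onto the table or the hanger, and leave everything else where it is.

Things in the scene. Friction and masses are not known exactly. Their poses are not given: they have to be found in the camera images.
- pail: small round stainless pail with a few chocolate offcuts fixed in it; 65 mm high, 104 mm across the rim, 84 mm across the base; loose, 0.3 to 0.52 kg in all. Origin: centre of its underside; z up. At the start its wire bail is folded down on the pail's own -x side, roughly towards the robot
- pivot (a point): middle of the bail's pivot axis, 58 mm above the centre of the pail's underside. The pivots are on ears at the pail's y = +58 and -58 mm. The bail is a U of 6 mm steel wire, 116 mm wide; its far side is a straight wire 100 mm long along the pail's y, whose middle carries the grip. Axes as the pail's
- grip (a point): centre of the bail's red plastic grip, 10 mm thick and 44 mm long along the pail's y, 105 mm from the pivot axis. It turns freely on the wire, so a pinched bail can be swung without turning the gripper. Folded fully down it lies 103 mm from the pail's centre line, 36 mm above the table; upright, 163 mm above the pail's underside. Axes as the bail's: the pail's when folded fully down
- bail (a joint): angle of the bail on the pail: 0 folded fully down (12 degrees below level, resting on a stop), 1.78 upright, 3.56 folded down on the other side. Grows as the grip rises. Light friction of 0.045 N m: the bail stays where it is left
- stand: hanger stand, fixed to the table: dark base plate 200 x 150 x 12 mm, a post on its own +x side (away from the robot) and, on the post, a head with a yellow collar and two level 8 mm prongs pointing to its -x side (towards the robot). Origin: on the table straight below the middle between the two prongs' notches; z up
- notches_foot (a point): point on the base plate straight below the notches, 12 mm above the table. Prongs run at the stand's y = +36 and -36 mm, 64 mm free between them for grip and fingers. Each has a V notch at x = 0, 32 mm wide, 14 mm deep, and an upturned end at x = -26 mm, its top 17 mm above the centre of a seated wire; lowest points 13 mm below that centre. The bail wire lies across both notches
- post_top (a point): top of the 18 mm post, 260 mm above the table, 95 mm along the stand's +x. The head is clamped at a height that differs and is not reported: a seated wire's centre is somewhere from 200 to 240 mm above the table, to be found by feel. Bring the pail in from the stand's -x side, prongs passing under the wire and over the rim, then lower until the prongs take the weight
- table: the table under a taut blue cover; its top is at height 0
- sculpture: fragile chocolate showpiece with two curved horns and a hammer, 240 mm high, on a 124 mm round base; origin at the centre of its underside; to be left alone
- jar: closed amber jar, 64 mm across, 95 mm high; origin under its centre; to be left alone
- palette_knife: palette knife lying flat between pail and stand; to be left alone
- mould: clear chocolate mould, 180 x 120 x 18 mm, origin under its centre; to be left alone
- turntable: white decorating turntable, 150 mm across, 42 mm high; origin under its centre; to be left alone
- ring_cutter: steel ring cutter, 60 mm across, 35 mm high; origin under its centre; to be left alone
Not all that is in view belongs to the job. Leave any pink look-alike of the pail alone.

How it is judged:
By the outcome, as a careful person would: the job done as asked, in the order asked, and still so for the second after the job is handed in, with the robot touching nothing.
It also fails if it takes over 72 s, if anything falls off the work surface, if the arm or the gripper's body presses on something with over 40 N, if the wrist force passes 120 N, or if a joint passes its speed limit or range.

ROBOT

A 7-joint arm with a two-finger parallel gripper is mounted at the origin on the work surface. World frame = base frame: x ahead of the robot, y to its left, z up, the work surface at z = 0. Lengths are in m, angles in degrees, forces in N, time in s.
With the tool pointing down it reaches from about 0.35 to 0.9 m from the base axis. Payload 7.2 kg.
Tool frame: the origin (TCP) lies midway between the tips of the shut fingers; the grasp point (between the pads) lies 19 mm behind it; z points along the fingers, y is the line along which they close (so a half turn about z gives the same grasp; the last joint's range is limited). The gripper opens to 88 mm and grips with 3 to 60 N. Pads are 20 mm wide; open, the fingers measure 115 mm over their backs; the gripper's body (75 mm by 178 mm) begins 61 mm behind the grasp point.
Start: joints at [-72.261, 23.554, -0.728, 91.456, 0.321, 64.991, -4.71], TCP at [0.231, 0.581, 0.223] pointing down, gripper open.
Joint ranges: [-169.25, 169.25], [-16.82, 113.86], [-84.01, 82.57], [7.8, 145.47], [-59.2, 239.2], [7.22, 106.19], [-163.78, 163.78]. Speed limits (degrees/s): [136.94, 136.94, 172.46, 172.46, 180, 180, 180].

INTERFACE

Orientations are given as a 3x3 rotation matrix whose columns are the frame's x, y, z axes.
In Python, from station import sensors, viewer, job_done gives the robot as it stands. The module is installed in compiled form; this text tells all that it offers.
- The arm moves only by the tool jog_arm, never from a script. Its argument "series" is text: rows parted by semicolons, each of 4 numbers parted by spaces: the shift along the tool's x, y, z in m, then the turn about the tool's z in degrees. In form: tx ty tz turn; .... A call has 1 to 5 rows; each row is the pose to reach, as a shift and turn from the pose commanded when the call began, along the tool's axes at that moment; what a row does not reach only later rows make up. A row lasts 1/10 s, in which the tool goes at most 50 mm and 8.59 degrees, less where a joint would pass 70% of its speed; a pose out of reach is approached as far as the arm can. A call with a gripper value outside its range is refused whole. "jaw" is the closure, from 0 (fully open) to 1 (shut), set as the call begins (left out, the last holds). The fingers move at their own pace and stop on an object; the grip force is fixed at half the most. Time passes only in rows, so rows that repeat a pose let the fingers close. It gives the time, the measured TCP pose, the force, the opening and the grip force at its end, in the units of the state.
- sensors.sense(): the state, without advancing time (a new reading comes with each control period).
- viewer.grab_frame(name): name is "scene" or "top"; returns a dict with "frame" (384x512x3 uint8, red, green, blue), "z_map" (384x512 float32, m along the optical axis (not along the pixel's ray), 0 where there is no reading), "fx", "fy", "cx", "cy" (pixels), "eye" and "orientation" of the camera in the world. Camera axes: x right, y down, z forward; pixel columns grow to the right and rows downward; lengths in m; the calibration is good to about 2 mm. A picture is of the moment at which its call begins.
- job_done(): hands the job in; it is judged then, once.
Trained networks look in a picture, given as the dict that the camera call returned (one of the last four; its "shot" number tells which), for a name from the list of things; names that differ only in an ending like _2 or _b are one class to them, and where a whole thing is asked for, a point or a joint stands for the part that bears it (a point fixed in the world has none). Each returns a list of dicts, best first, with "conf" (0 to 1); they miss things now and then, are a little off and sometimes report something else, mostly with a low value. They report only what shows in the picture. A call takes as long as a camera call. They do not tell look-alikes from the thing itself.
- viewer.recognise(picture, target): "centre" ([column, row] as shares, 0 to 1, of the picture: columns of its width, rows of its height, amid what is visible of it).
- viewer.outline_of(picture, target): "pixels" (384x512 bool, what is visible of it) and "centre" ([column, row] as shares, 0 to 1, of the picture: columns of its width, rows of its height, amid what is visible of it).
- viewer.mark_of(picture, target): "centre" ([column, row] as shares, 0 to 1, of the picture: columns of its width, rows of its height: a listed point, or the origin of a listed thing).
The state is a dict: "time_s": time; "joint_positions": joint angles; "qd": joint speeds; "joint_efforts": joint torques, N m; "tcp_pos": TCP position; "ee_rot": TCP orientation; "force": force on the tool from outside, world axes, zero at the start; "ft_torque": the same for the moment, N m; "finger_gap": finger opening in m; "gripper_force": force on a finger pad.
Only numpy, scipy, OpenCV 4.12 (cv2) and the standard library are available. Lean on these libraries where they do the work, as an engineer would, in place of code of your own. Each camera call takes 0.05 s, during which the arm holds its last target. There are 200 camera calls.

## Working session

There is one attempt and no reset: what is moved stays moved. The work goes in short steps, Python scripts to look and compute and a tool call to move; the robot and the scene stay as the last step left them, time stands still between calls to the robot, and variables do not carry over. Pictures are saved under pics/ and viewed, at most 10 in all, crops included, and the job is handed in when it is done.

Besides the shell and the picture viewer there is one more tool, called after "Call:" as name(argument=value, ...) on one line, values as JSON. jog_arm: Moves the arm, as the interface text tells. Its arguments: {"type":"object","properties":{"series":{"type":"string"},"jaw":{"type":"number"}},"required":["series"]}

```bash
mkdir -p pics
cat > h.py <<'E'
import numpy as np, cv2
from station import sensors, viewer, job_done
def px2w(p,u,v,z=None):
    z = p["z_map"][int(round(v)),int(round(u))] if z is None else z
    c=np.array([(u-p["cx"])/p["fx"]*z,(v-p["cy"])/p["fy"]*z,z])
    return np.array(p["eye"])+np.array(p["orientation"])@c
def ray_h(p,u,v,h):
    d=np.array(p["orientation"])@np.array([(u-p["cx"])/p["fx"],(v-p["cy"])/p["fy"],1])
    e=np.array(p["eye"]); return e+d*(h-e[2])/d[2]
def cloud(p):
    v,u=np.mgrid[:384,:512]; z=p["z_map"]
    c=np.stack([(u-p["cx"])/p["fx"]*z,(v-p["cy"])/p["fy"]*z,z],-1)
    w=c@np.array(p["orientation"]).T+np.array(p["eye"]); w[z==0]=np.nan; return w
E
python3 - <<'E'
from h import *
np.set_printoptions(precision=4,suppress=True)
s=sensors.sense(); print(s)
ims=[]
H={'pail':0,'pivot':.058,'grip':.036,'stand':0,'notches_foot':.012,'post_top':.26,'jar':0,'sculpture':0,'palette_knife':0}
for n in ("scene","top"):
    p=viewer.grab_frame(n); ims.append(p["frame"]); print(n,p["eye"],p["fx"])
    for t,h in H.items():
        for r in viewer.mark_of(p,t)[:3]:
            u,v=r["centre"][0]*512,r["centre"][1]*384
            print(t,round(r["conf"],2),round(u),round(v),ray_h(p,u,v,h))
    cv2.imwrite(f"pics/{n}0.png",p["frame"][:,:,::-1])
    np.savez(f"{n}0.npz",**{k:np.array(x) for k,x in p.items()})
E
```

```text
{'time_s': 0.0, 'joint_positions': array([-72.2633,  23.6009,  -0.7278,  91.5025,   0.323 ,  64.9898,
        -4.7092]), 'qd': array([-0.0352,  0.0427,  0.113 , -0.0384,  0.0099, -0.0586,  0.0005]), 'joint_efforts': array([  0.0011, -58.7955,   0.6427, -29.1076,  -0.0536,   0.0182,
         0.0002]), 'tcp_pos': array([0.2304, 0.5805, 0.2218]), 'ee_rot': array([[-0.9295,  0.3688, -0.0004],
       [ 0.3688,  0.9295, -0.0015],
       [-0.0002, -0.0016, -1.    ]]), 'force': array([ 0.17  , -0.0631,  0.0937]), 'ft_torque': array([0.0215, 0.0341, 0.0333]), 'gripper_force': 0.0, 'finger_gap': 0.08802324760663528}
scene [1.1319 0.3975 0.8701] 346.38265779149646
pail 0.81 303 349 [0.7756 0.3005 0.    ]
pail 0.78 311 206 [0.3257 0.0889 0.    ]
pail 0.56 308 279 [0.5927 0.2165 0.    ]
pivot 0.72 307 266 [0.5947 0.2087 0.058 ]
pivot 0.72 321 191 [0.3012 0.1043 0.058 ]
pivot 0.61 308 335 [0.7656 0.3005 0.058 ]
grip 0.74 329 244 [0.4744 0.2208 0.036 ]
grip 0.73 177 169 [ 0.4708 -0.4011  0.036 ]
grip 0.68 266 354 [0.8502 0.2376 0.036 ]
stand 0.91 186 228 [ 0.6477 -0.2054  0.    ]
stand 0.38 273 214
[... 504 characters left out ...]
 188 [0.5824 0.2071 0.058 ]
pivot 0.84 188 142 [0.7698 0.297  0.058 ]
pivot 0.71 239 253 [0.3228 0.0957 0.058 ]
grip 0.62 207 212 [0.4875 0.2264 0.036 ]
grip 0.58 221 235 [0.3934 0.1676 0.036 ]
grip 0.56 324 141 [ 0.7733 -0.2554  0.036 ]
stand 0.8 312 175 [ 0.639  -0.2057  0.    ]
stand 0.36 368 216 [ 0.4637 -0.4335  0.    ]
stand 0.27 207 210 [0.4971 0.2307 0.    ]
notches_foot 0.6 310 174 [ 0.6384 -0.1999  0.012 ]
post_top 0.8 323 141 [ 0.7256 -0.2137  0.26  ]
post_top 0.6 212 188 [0.5631 0.1767 0.26  ]
post_top 0.37 263 190 [ 0.5552 -0.001   0.26  ]
jar 0.61 351 234 [ 0.3901 -0.3616  0.    ]
sculpture 0.85 370 179 [ 0.6169 -0.4483  0.    ]
palette_knife 0.96 261 188 [0.5861 0.0075 0.    ]
```

Run:
```python
import cv2
a=cv2.imread("pics/scene0.png"); b=cv2.imread("pics/top0.png")
cv2.imwrite("pics/a1.png",cv2.resize(a,(800,600),interpolation=cv2.INTER_CUBIC))
cv2.imwrite("pics/b1.png",cv2.resize(b[110:300,160:400],(758,600),interpolation=cv2.INTER_CUBIC))
```

```text
(no output)
```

View pics/a1.png

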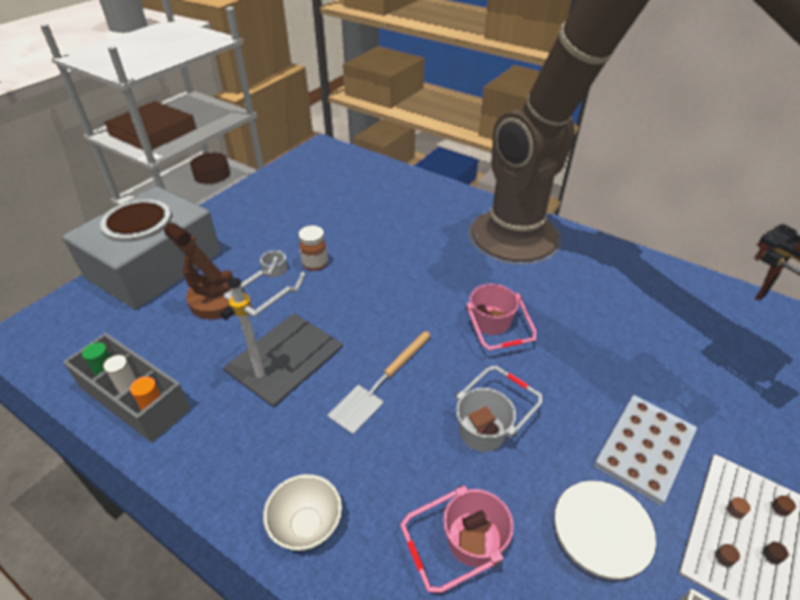

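View pics/b1.png

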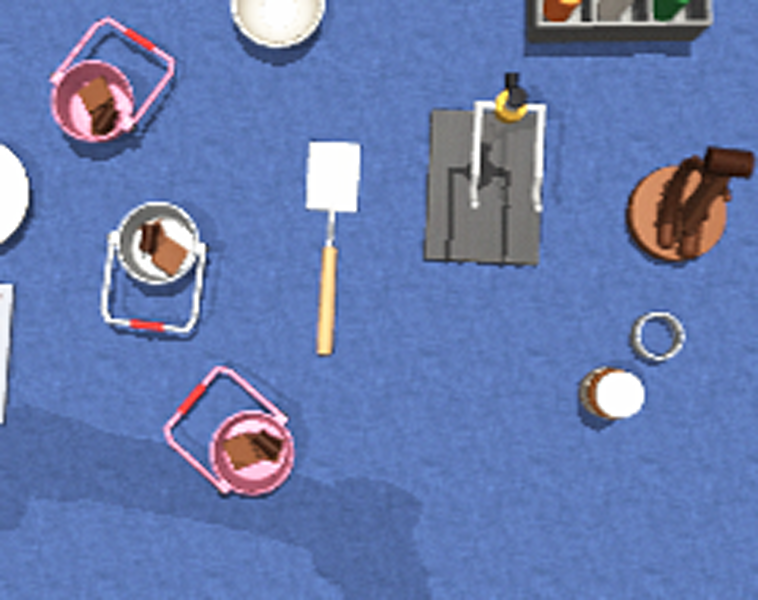

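The steel pail is at top-view (210,187), scene (310,268), with its grip at top (206,213). The two pink look-alikes are at top (190,142) and (240,252). Only the grey one is steel, and the enlarged top crop confirms it. The stand is at top (312,173), prongs pointing towards −x. Next I'll measure the grip, rim and prongs.

Run:
```python
from h import *
np.set_printoptions(precision=4,suppress=True)
for n in("scene","top"):
    d=np.load(n+"0.npz"); p={k:d[k] for k in d.files}; w=cloud(p); f=p["frame"].astype(int)
    red=(f[...,0]>170)&(f[...,1]<80)&(f[...,2]<80)
    m=red&(abs(w[...,0]-.48)<.07)&(abs(w[...,1]-.225)<.06)
    v,u=np.nonzero(m); W=w[m]; print(n,"red",m.sum(),u.mean(),v.mean(),np.median(W,0), "h=.036:",ray_h(p,u.mean(),v.mean(),.036),"h.041",ray_h(p,u.mean(),v.mean(),.041))
    if m.sum()>4:
        P=np.array([ray_h(p,a,b,.04)[:2] for a,b in zip(u,v)]); e=np.linalg.svd(P-P.mean(0))[2][0]; print(" axis deg",np.degrees(np.arctan2(e[1],e[0])), np.ptp((P-P.mean(0))@e))
    # rim points
    m=(abs(w[...,2]-.063)<.006)&(np.hypot(w[...,0]-.585,w[...,1]-.208)<.075)
    c,r=cv2.minEnclosingCircle(w[m][:,:2].astype(np.float32)); print("rim",m.sum(),c,r)
    # silver prongs
    m=(w[...,2]>.17)&(w[...,2]<.30)&(w[...,0]>.55)&(w[...,0]<.80)&(abs(w[...,1]+.215)<.08)
    v,u=np.nonzero(m);W=w[m]; print("head pts",m.sum()); 
    o=np.argsort(W[:,0])
    for i in o[::max(1,len(o)//45)]: print(u[i],v[i],W[i],f[v[i],u[i]])
```

```text
scene red 29 330.51724137931035 243.3793103448276 [0.485  0.2266 0.0561] h=.036: [0.4685 0.2233 0.036 ] h.041 [0.4725 0.2243 0.041 ]
 axis deg 82.7869393797711 0.03914722982337254
rim 320 (0.569949209690094, 0.21507477760314941) 0.06817740201950073
head pts 571
177 165 [ 0.6027 -0.24    0.2182] [146 147 147]
176 170 [ 0.6118 -0.238   0.2062] [107 109 108]
174 170 [ 0.616  -0.2418  0.2073] [175 178 176]
192 180 [ 0.6203 -0.1673  0.2084] [158 159 157]
190 181 [ 0.6259 -0.1701  0.2072] [177 180 183]
172 175 [ 0.6305 -0.2374  0.2003] [126 126 125]
169 174 [ 0.6369 -0.2419  0.2066] [138 139 135]
168 176 [ 0.6448 -0.2382  0.2064] [ 85  97 128]
166 176 [ 0.6512 -0.2388  0.2107] [121 127 139]
164 177 [ 0.6572 -0.2411  0.21  ] [139 142 148]
181 188 [ 0.6641 -0.1686  0.2102] [131 135 145]
160 178 [ 0.6699 -0.2431  0.2145] [195 196 192]
178 191 [ 0.6766 -0.1686  0.2085] [ 96 109 140]
176 191 [ 0.6819 -0.1703  0.2117] [159 160 158]
156 183 [ 0.6881 -0.2417  0.2097] [113 119 134]
172 195 [ 0.6968 -0.1719  0.2075] [109 116 134]
157 188 [ 0.7084 -0.2139  0.2206] [138 111  70]
159 191 [ 0.7131 -0.20
[... 3297 characters left out ...]
]
328 144 [ 0.7235 -0.2394  0.2123] [250 250 246]
332 144 [ 0.7239 -0.2545  0.2096] [225 227 227]
322 141 [ 0.7247 -0.2103  0.2593] [73 72 72]
320 142 [ 0.7256 -0.2065  0.2385] [96 93 98]
328 143 [ 0.7267 -0.2391  0.2147] [255 255 255]
314 143 [ 0.7277 -0.1888  0.2125] [252 252 249]
311 143 [ 0.7291 -0.1787  0.2068] [249 247 242]
318 142 [ 0.7303 -0.2027  0.2168] [255 254 109]
322 139 [ 0.7314 -0.2101  0.2611] [69 66 69]
313 142 [ 0.7325 -0.1859  0.2074] [252 249 242]
323 138 [ 0.7352 -0.214   0.2596] [66 65 63]
319 139 [ 0.7398 -0.2055  0.2233] [255 244 105]
323 137 [ 0.7505 -0.2227  0.2075] [30 34 43]
323 135 [ 0.7562 -0.2217  0.215 ] [35 39 54]
320 134 [ 0.7603 -0.2111  0.2136] [22 20 17]
```

Run:
```python
from h import *
from scipy.optimize import least_squares as LS
np.set_printoptions(precision=4,suppress=True)
for n in("scene","top"):
    d=np.load(n+"0.npz"); p={k:d[k] for k in d.files}; w=cloud(p); f=p["frame"].astype(int)
    tb=w[(abs(w[...,0]-.45)<.05)&(abs(w[...,1]-.05)<.04)]; print(n,"table z",np.median(tb[:,2]))
    X,Y,Z=w[...,0],w[...,1],w[...,2]
    r=np.hypot(X-.585,Y-.211); m=(Z>.060)&(Z<.075)&(r>.040)&(r<.062)
    q=w[m]; s=LS(lambda a:np.hypot(q[:,0]-a[0],q[:,1]-a[1])-.0505,[.585,.211],loss='soft_l1',f_scale=.002); print(" rim c",m.sum(),s.x,np.median(abs(s.fun)),np.median(q[:,2]))
    g=(f.max(-1)-f.min(-1)<30)&(f.min(-1)>110)
    m=g&(Z>.03)&(Z<.09)&(X>.46)&(X<.56)&(Y>.13)&(Y<.32); q=w[m]
    for sd in(1,-1):
        # arms
        l=q[(sd*(q[:,1]-.22)>.035)&(q[:,0]>.495)]
        if len(l)>5: print(" arm",len(l),np.polyfit(l[:,0]-.52,l[:,1],1),np.polyfit(l[:,0]-.52,l[:,2],1))
    for c in(-.172,-.244):
        m=(Z>.195)&(Z<.23)&(abs(Y-c)<.015)&(X>.595)&(X<.71); q=w[m]
        print(" prong",m.sum(),np.polyfit(q[:,0]-.632,q[:,1],1))
        for a in np.arange(.596,.71,.006):
            k=q[(abs(q[:,0]-a)<.003)]; 
            if len(k): print("  %.3f n%d zmax %.4f zmed %.4f"%(a,len(k),np.percentile(k[:,2],85),np.median(k[:,2])))
```

```text
scene table z 0.0012136203758600916
 rim c 227 [0.5871 0.2143] 0.0013161537212547786 0.06474700281509993
 arm 38 [-0.1821  0.2811] [0.0776 0.0567]
 arm 73 [0.2335 0.1687] [-0.1216  0.0569]
 prong 103 [-0.0643 -0.1681]
  0.608 n1 zmax 0.2195 zmed 0.2195
  0.614 n10 zmax 0.2192 zmed 0.2178
  0.620 n6 zmax 0.2127 zmed 0.2084
  0.626 n9 zmax 0.2070 zmed 0.2050
  0.632 n7 zmax 0.2012 zmed 0.1996
  0.638 n3 zmax 0.2044 zmed 0.2010
  0.644 n6 zmax 0.2101 zmed 0.2065
  0.650 n6 zmax 0.2130 zmed 0.2104
  0.656 n4 zmax 0.2113 zmed 0.2101
  0.662 n7 zmax 0.2133 zmed 0.2101
  0.668 n6 zmax 0.2116 zmed 0.2103
  0.674 n5 zmax 0.2127 zmed 0.2107
  0.680 n7 zmax 0.2121 zmed 0.2117
  0.686 n5 zmax 0.2132 zmed 0.2121
  0.692 n6 zmax 0.2124 zmed 0.2119
  0.698 n6 zmax 0.2127 zmed 0.2106
  0.704 n7 zmax 0.2127 zmed 0.2113
 prong 88 [-0.0683 -0.2398]
  0.602 n1 zmax 0.2182 zmed 0.2182
  0.608 n9 zmax 0.2197 zmed 0.2162
  0.614 n7 zmax 0.2120 zmed 0.2104
  0.620 n7 zmax 0.2082 zmed 0.2038
  0.626 n5 zmax 0.2020 zmed 0.2004
  0.632 n5 zmax 0.2034 zmed 0.2021
  0.638 n4 zmax 0.2055 zmed 0.2026
  0.644 n9 zm
[... 1031 characters left out ...]
 0.2119
  0.698 n3 zmax 0.2100 zmed 0.2088
  0.704 n5 zmax 0.2105 zmed 0.2074
 prong 64 [-0.0662 -0.2451]
  0.608 n4 zmax 0.2179 zmed 0.2150
  0.614 n3 zmax 0.2152 zmed 0.2114
  0.620 n4 zmax 0.2110 zmed 0.2081
  0.626 n2 zmax 0.1993 zmed 0.1985
  0.632 n4 zmax 0.2000 zmed 0.1995
  0.638 n5 zmax 0.2098 zmed 0.2052
  0.644 n3 zmax 0.2101 zmed 0.2096
  0.650 n3 zmax 0.2105 zmed 0.2089
  0.656 n4 zmax 0.2129 zmed 0.2104
  0.662 n2 zmax 0.2134 zmed 0.2120
  0.668 n4 zmax 0.2102 zmed 0.2083
  0.674 n4 zmax 0.2146 zmed 0.2121
  0.680 n3 zmax 0.2128 zmed 0.2116
  0.686 n3 zmax 0.2113 zmed 0.2099
  0.692 n4 zmax 0.2137 zmed 0.2117
  0.698 n3 zmax 0.2107 zmed 0.2065
  0.704 n6 zmax 0.2111 zmed 0.2093
```

Call:
jog_arm(series="-0.037 -0.024 0 7.5; -0.074 -0.047 0 15; -0.110 -0.071 0 22.6; -0.146 -0.094 0 30.2; -0.183 -0.118 0 37.7", jaw=0.5)

```text
time_s: 1.5
tcp_pos: [0.3579, 0.4024, 0.2229]
ee_rot: [[-0.505, 0.863, 0.0], [0.863, 0.505, 0.001], [0.0, 0.0, -1.0]]
force: [1.1, 1.0, -1.5]
finger_gap: 0.0514
gripper_force: 0.0
```

Call:
jog_arm(series="-0.043 0.004 0 7.5; -0.087 0.007 0 15; -0.130 0.011 0 22.6; -0.174 0.015 0 30.2; -0.217 0.019 0 37.7")

```text
time_s: 2.0
tcp_pos: [0.485, 0.2252, 0.223]
ee_rot: [[0.128, 0.992, 0.001], [0.992, -0.128, 0.001], [0.001, 0.001, -1.0]]
force: [0.1, 1.1, 0.5]
finger_gap: 0.0438
gripper_force: 0.0
```

Call:
jog_arm(series="0 0 0.03 0; 0 0 0.06 0; 0 0 0.09 0; 0 0 0.09 0")

```text
time_s: 2.4
tcp_pos: [0.4819, 0.2257, 0.1295]
ee_rot: [[0.123, 0.992, -0.005], [0.992, -0.123, -0.003], [-0.004, -0.005, -1.0]]
force: [-0.3, -1.1, 1.3]
finger_gap: 0.0438
gripper_force: 0.0
```

Run:
```python
from h import *
np.set_printoptions(precision=4,suppress=True)
s=sensors.sense(); print(s["tcp_pos"],s["ee_rot"],s["joint_positions"],s["finger_gap"])
```

```text
[0.4819 0.2257 0.1295] [[ 0.1226  0.9924 -0.0052]
 [ 0.9924 -0.1226 -0.0034]
 [-0.004  -0.0047 -1.    ]] [-47.212   21.3933  21.3652 111.0349  -9.9834  49.7106 -27.6998] 0.043756794013120076
```

Call:
jog_arm(series="0 0.001 0.025 0; 0 0.001 0.05 0; 0 0.001 0.075 0; 0 0.001 0.092 0; 0 0.001 0.092 0")

```text
time_s: 2.9
tcp_pos: [0.4845, 0.2266, 0.0401]
ee_rot: [[0.122, 0.992, -0.002], [0.993, -0.122, -0.001], [-0.001, -0.002, -1.0]]
force: [-0.6, 0.5, 0.4]
finger_gap: 0.0436
gripper_force: 0.0
```

Run:
```python
from h import *
np.set_printoptions(precision=4,suppress=True)
s=sensors.sense(); print(s["tcp_pos"],s["force"])
p=viewer.grab_frame("scene"); w=cloud(p); f=p["frame"].astype(int)
red=(f[...,0]>150)&(f[...,1]<80)&(f[...,2]<80)&(abs(w[...,0]-.48)<.06)&(abs(w[...,1]-.225)<.06)
print(red.sum(),np.median(w[red],0))
cv2.imwrite("pics/c1.png",cv2.resize(f[190:300,260:400].astype(np.uint8)[:,:,::-1],(760,597),interpolation=cv2.INTER_CUBIC))
```

```text
[0.4845 0.2266 0.0401] [-0.6202  0.4864  0.4471]
10 [0.4851 0.2382 0.0564]
```

View pics/c1.png

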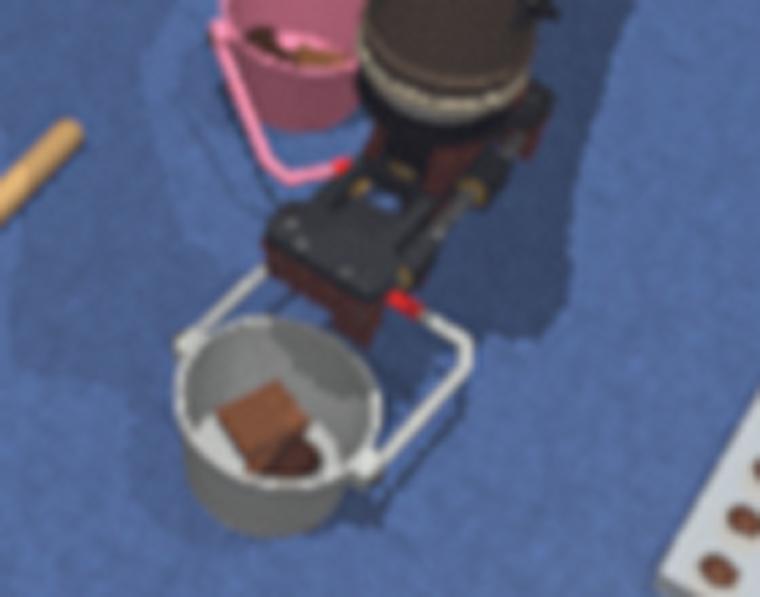

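The fingers straddle the grip: the red shows at crop (400,300), and the near finger sits between grip and pail. I'll close now.

Call:
jog_arm(series="0 0 0 0; 0 0 0 0; 0 0 0 0; 0 0 0 0; 0 0 0 0", jaw=1)

```text
time_s: 3.45
tcp_pos: [0.4847, 0.2267, 0.0408]
ee_rot: [[0.123, 0.992, -0.001], [0.992, -0.123, 0.0], [0.0, -0.001, -1.0]]
force: [-0.5, -0.4, 0.3]
finger_gap: 0.0091
gripper_force: 30.0
```

Run:
```python
from h import *
np.set_printoptions(precision=4,suppress=True)
s=sensors.sense(); print(s["tcp_pos"],s["force"],s["ft_torque"],s["finger_gap"],s["gripper_force"])
from scipy.optimize import least_squares as LS
for n in("scene","top"):
    p=viewer.grab_frame(n); w=cloud(p); X,Y,Z=w[...,0],w[...,1],w[...,2]
    r=np.hypot(X-.587,Y-.212); m=(Z>.060)&(Z<.075)&(r>.040)&(r<.062)
    q=w[m]; t=LS(lambda a:np.hypot(q[:,0]-a[0],q[:,1]-a[1])-.0505,[.585,.211],loss='soft_l1',f_scale=.002); print(" rim c",m.sum(),t.x)
```

```text
[0.4847 0.2267 0.0408] [-0.5214 -0.4238  0.3066] [-0.0637  0.3788 -0.0346] 0.009098972371810798 30.003703236579895
 rim c 238 [0.5892 0.2144]
 rim c 71 [0.5891 0.2103]
```

Call:
jog_arm(series="0 0 -0.0086 0; 0 0 -0.0172 0; 0 0.0014 -0.0257 0; 0 0.0032 -0.0341 0; 0 0.0058 -0.0424 0")

```text
time_s: 4.05
tcp_pos: [0.491, 0.226, 0.084]
ee_rot: [[0.123, 0.992, 0.0], [0.992, -0.123, 0.0], [0.0, 0.0, -1.0]]
force: [-1.2, 0.2, 0.1]
finger_gap: 0.0091
gripper_force: 30.0
```

Call:
jog_arm(series="0 0.0032 -0.0080 0; 0 0.0070 -0.0157 0; 0 0.0115 -0.0230 0; 0 0.0165 -0.0300 0; 0 0.0222 -0.0365 0")

```text
time_s: 4.55
tcp_pos: [0.5133, 0.2232, 0.1202]
ee_rot: [[0.123, 0.992, -0.0], [0.992, -0.123, 0.0], [0.0, -0.0, -1.0]]
force: [-2.3, -1.0, 1.0]
finger_gap: 0.009
gripper_force: 30.0
```

```bash
cat > st.py <<'E'
from h import *
from scipy.optimize import least_squares as LS
np.set_printoptions(precision=4,suppress=True)
import sys
s=sensors.sense(); print(s["time_s"],s["tcp_pos"],s["force"],s["ft_torque"],s["finger_gap"])
cx,cy=float(sys.argv[1]),float(sys.argv[2])
for n in("scene","top"):
    p=viewer.grab_frame(n); w=cloud(p); X,Y,Z=w[...,0],w[...,1],w[...,2]; f=p["frame"].astype(int)
    r=np.hypot(X-cx,Y-cy); m=(Z>.060)&(Z<.075)&(r>.040)&(r<.062)
    q=w[m]
    if len(q)>10:
        t=LS(lambda a:np.hypot(q[:,0]-a[0],q[:,1]-a[1])-.0505,[cx,cy],loss='soft_l1',f_scale=.002); print(" rim c",m.sum(),t.x)
    g=s["tcp_pos"]; m=(f[...,0]>140)&(f[...,1]<70)&(f[...,2]<70)&(np.linalg.norm(w-g-[0,0,.01],axis=-1)<.05)
    if m.sum(): print(" red",m.sum(),np.median(w[m],0))
E
python3 st.py .589 .2124
```

```text
4.55 [0.5133 0.2232 0.1202] [-2.3167 -1.0161  0.9728] [-0.1     0.5395 -0.0391] 0.009035744710423729
 rim c 255 [0.5909 0.2144]
 red 6 [0.5176 0.2403 0.1359]
 rim c 49 [0.5913 0.2098]
```

Call:
jog_arm(series="0 0.0060 -0.0063 0; 0 0.0126 -0.0119 0; 0 0.0196 -0.0169 0; 0 0.0271 -0.0213 0; 0 0.0350 -0.0250 0")

```text
time_s: 5.15
tcp_pos: [0.5487, 0.2186, 0.1452]
ee_rot: [[0.123, 0.992, 0.001], [0.992, -0.123, 0.0], [0.0, 0.001, -1.0]]
force: [-1.6, -0.6, 4.0]
finger_gap: 0.0093
gripper_force: 30.0
```

```bash
python3 st.py .591 .2124
```

```text
5.15 [0.5487 0.2186 0.1452] [-1.6022 -0.5629  4.0356] [-0.2731  0.4458 -0.0383] 0.009274294455464113
 rim c 230 [0.5893 0.2147]
 red 7 [0.551  0.2345 0.1592]
 rim c 28 [0.5898 0.2102]
 red 1 [0.5506 0.196  0.1597]
```

Call:
jog_arm(series="0 0.0075 -0.0038 0; 0 0.0157 -0.0064 0; 0 0.0240 -0.0081 0; 0 0.0325 -0.0090 0; 0 0.0405 -0.0092 0")

```text
time_s: 5.75
tcp_pos: [0.5886, 0.2138, 0.1536]
ee_rot: [[0.123, 0.992, -0.0], [0.992, -0.123, -0.0], [-0.0, 0.0, -1.0]]
force: [-1.2, 0.6, -1.4]
finger_gap: 0.0094
gripper_force: 30.0
```

```bash
python3 st.py .591 .2124
```

```text
5.75 [0.5886 0.2138 0.1536] [-1.2002  0.5566 -1.3883] [-0.1189  0.1269 -0.0471] 0.009421352323780937
 rim c 221 [0.5894 0.215 ]
 red 7 [0.5914 0.2299 0.1688]
 rim c 32 [0.5905 0.2102]
```

Call:
jog_arm(series="0 0 -0.003 0; 0 0 -0.008 0; 0 0 -0.016 0; 0 0 -0.026 0; 0 0 -0.036 0")

```text
time_s: 6.35
tcp_pos: [0.5879, 0.2141, 0.1911]
ee_rot: [[0.122, 0.992, 0.001], [0.992, -0.122, 0.0], [0.001, 0.001, -1.0]]
force: [0.6, 0.9, -3.6]
finger_gap: 0.0093
gripper_force: 30.0
```

Call:
jog_arm(series="0 0 -0.012 0; 0 0 -0.024 0; 0 0 -0.034 0; 0 0 -0.042 0; 0 0 -0.045 0")

```text
time_s: 6.85
tcp_pos: [0.5882, 0.214, 0.2359]
ee_rot: [[0.123, 0.992, 0.001], [0.992, -0.123, 0.001], [0.001, 0.001, -1.0]]
force: [-0.1, -0.1, -2.7]
finger_gap: 0.0092
gripper_force: 30.0
```

```bash
cat > st2.py <<'E'
from h import *
np.set_printoptions(precision=4,suppress=True)
s=sensors.sense(); print(s["time_s"],s["tcp_pos"],s["force"],s["ft_torque"],s["finger_gap"]); print(s["ee_rot"],s["joint_positions"])
E
python3 st2.py
python3 - <<'E'
from h import *
a=viewer.grab_frame("scene")["frame"]; cv2.imwrite("pics/d1.png",cv2.resize(a[150:320,210:410,::-1],(706,600),interpolation=cv2.INTER_CUBIC))
E
```

```text
6.85 [0.5882 0.214  0.2359] [-0.0511 -0.08   -2.6849] [-0.0307  0.057   0.0276] 0.009198216785376653
[[ 0.1228  0.9924  0.0012]
 [ 0.9924 -0.1228  0.0007]
 [ 0.0008  0.0011 -1.    ]] [-41.1443  23.8342  23.306   91.6928 -10.0565  66.4722 -22.6523]
```

View pics/d1.png

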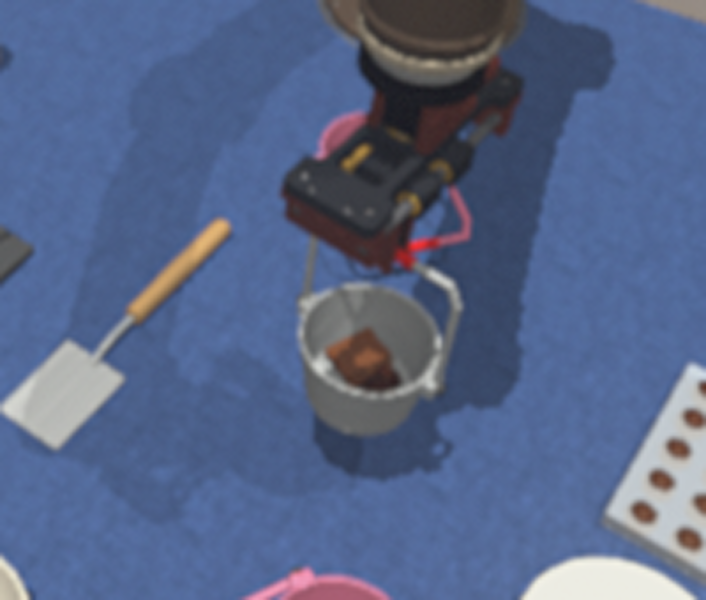

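Call:
jog_arm(series="-0.005 0 0 0; -0.016 -0.001 0 0; -0.033 -0.002 0 0; -0.053 -0.003 0 0; -0.075 -0.0045 0 0")

```text
time_s: 7.4
tcp_pos: [0.5736, 0.1375, 0.2346]
ee_rot: [[0.124, 0.992, -0.0], [0.992, -0.124, -0.001], [-0.001, -0.0, -1.0]]
force: [0.6, 0.3, -3.0]
finger_gap: 0.0087
gripper_force: 30.0
```

Call:
jog_arm(series="-0.024 -0.0014 0 0; -0.048 -0.0028 0 0; -0.072 -0.0042 0 0; -0.096 -0.0056 0 0; -0.120 -0.007 0 0")

```text
time_s: 7.9
tcp_pos: [0.5515, 0.0188, 0.2348]
ee_rot: [[0.125, 0.992, 0.0], [0.992, -0.125, -0.0], [-0.0, 0.0, -1.0]]
force: [-0.2, 1.0, -3.4]
finger_gap: 0.0097
gripper_force: 30.0
```

Call:
jog_arm(series="-0.024 -0.0014 0 0; -0.048 -0.0028 0 0; -0.072 -0.0042 0 0; -0.096 -0.0056 0 0; -0.120 -0.007 0 0")

```text
time_s: 8.4
tcp_pos: [0.5294, -0.0992, 0.2349]
ee_rot: [[0.125, 0.992, 0.0], [0.992, -0.125, 0.0], [0.0, 0.0, -1.0]]
force: [0.3, -0.8, -3.9]
finger_gap: 0.009
gripper_force: 30.0
```

Call:
jog_arm(series="-0.023 -0.0014 0 0; -0.044 -0.0028 0 0; -0.063 -0.004 0 0; -0.080 -0.005 0 0; -0.092 -0.006 0 0")

```text
time_s: 8.9
tcp_pos: [0.5119, -0.1898, 0.2349]
ee_rot: [[0.126, 0.992, 0.0], [0.992, -0.126, -0.0], [-0.0, 0.0, -1.0]]
force: [0.5, -1.1, -3.3]
finger_gap: 0.0088
gripper_force: 30.0
```

Call:
jog_arm(series="-0.008 0 0 -1; -0.012 0 0 -2; -0.012 0 0 -3.2; -0.012 0 0 -3.2; -0.012 0 0 -3.2")

```text
time_s: 9.4
tcp_pos: [0.5122, -0.1983, 0.2347]
ee_rot: [[0.066, 0.998, -0.0], [0.998, -0.066, 0.0], [0.0, -0.0, -1.0]]
force: [-0.2, 0.4, -2.5]
finger_gap: 0.0092
gripper_force: 30.0
```

```bash
python3 st2.py
python3 - <<'E'
from h import *
from scipy.optimize import least_squares as LS
for n in("scene","top"):
    p=viewer.grab_frame(n); a=p["frame"]; w=cloud(p); X,Y,Z=w[...,0],w[...,1],w[...,2]
    r=np.hypot(X-.512,Y+.1985); m=(Z>.12)&(Z<.165)&(r>.035)&(r<.065); q=w[m]
    t=LS(lambda b:np.hypot(q[:,0]-b[0],q[:,1]-b[1])-.0505,[.512,-.1985],loss='soft_l1',f_scale=.002); print(n,len(q),t.x,np.percentile(q[:,2],[20,50,80]))
    # plane of rim
    k=abs(t.fun)<.004; A=np.c_[q[k,:2]-t.x,np.ones(k.sum())]; print(np.linalg.lstsq(A,q[k,2],rcond=None)[0])
    # right prong / left prong notch
    for c in(-.172,-.244):
        m=(Z>.195)&(Z<.23)&(abs(Y-c)<.015)&(X>.595)&(X<.71); print(" prong",m.sum(),np.polyfit(X[m]-.632,Y[m],1))
    if n=="scene": cv2.imwrite("pics/e1.png",cv2.resize(a[110:260,100:300,::-1],(800,600),interpolation=cv2.INTER_CUBIC))
E
```

```text
9.4 [ 0.5122 -0.1983  0.2347] [-0.1524  0.3869 -2.4927] [-0.0524  0.1194  0.0007] 0.009171887070470333
[[ 0.0664  0.9978 -0.0001]
 [ 0.9978 -0.0664  0.0004]
 [ 0.0004 -0.0001 -1.    ]] [ -9.4784  16.7299  32.1344 102.8804  -9.9004  63.1982  22.2449]
scene 446 [ 0.51195761 -0.19438924] [0.12739424 0.1383583  0.14660468]
[-0.009241    0.04520872  0.13865932]
 prong 103 [-0.06425412 -0.16806148]
 prong 87 [-0.06613583 -0.23976397]
top 60 [ 0.5127216  -0.20052043] [0.14016828 0.14403709 0.14724014]
[-0.03783618  0.1021334   0.14021454]
 prong 63 [-0.06569533 -0.17316084]
 prong 55 [-0.0647062  -0.24511953]
```

View pics/e1.png

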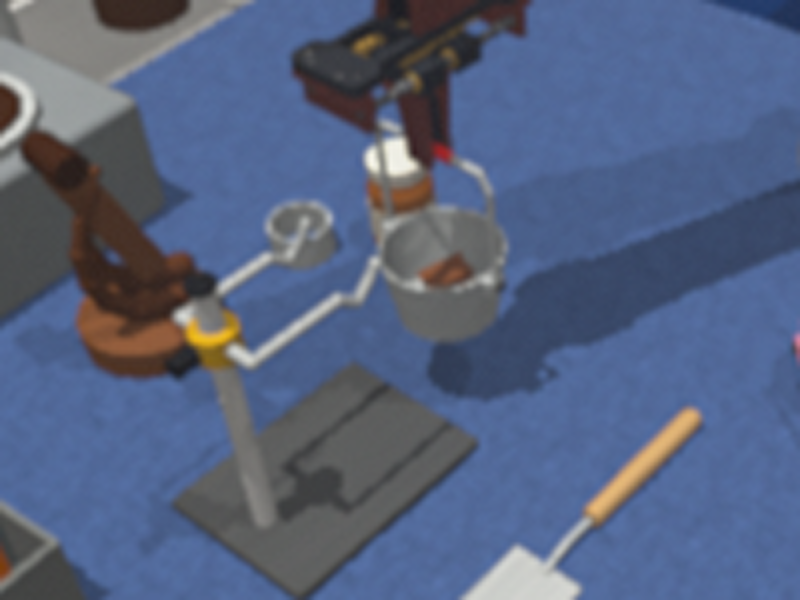

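The pail hangs level in front of the stand, rim at crop (443,240) and prong tips at (305,225) and (378,262). It is aligned between the prongs, so I'll move in over them.

Call:
jog_arm(series="0 0.004 0 0; -0.001 0.013 0 0; -0.001 0.026 0 0; -0.001 0.041 0 0; -0.001 0.056 0 0")

```text
time_s: 10.0
tcp_pos: [0.5696, -0.2035, 0.2345]
ee_rot: [[0.067, 0.998, 0.0], [0.998, -0.067, -0.0], [-0.0, 0.0, -1.0]]
force: [-0.9, -0.7, -3.7]
finger_gap: 0.009
gripper_force: 30.0
```

Call:
jog_arm(series="0 0.015 0 0; 0 0.030 0 0; 0 0.044 0 0; 0 0.055 0 0; 0 0.061 0 0")

```text
time_s: 10.5
tcp_pos: [0.6301, -0.2075, 0.234]
ee_rot: [[0.066, 0.998, -0.001], [0.998, -0.066, -0.0], [-0.0, -0.001, -1.0]]
force: [0.5, -0.2, -3.5]
finger_gap: 0.0089
gripper_force: 30.0
```

Call:
jog_arm(series="0 0.003 0 0; 0 0.003 0 0; 0 0.003 0 0; 0 0.003 0 0; 0 0.003 0 0")

```text
time_s: 11.0
tcp_pos: [0.6315, -0.208, 0.235]
ee_rot: [[0.067, 0.998, 0.0], [0.998, -0.067, 0.0], [0.0, 0.0, -1.0]]
force: [-0.1, -0.1, -4.4]
finger_gap: 0.0093
gripper_force: 30.0
```

```bash
python3 st2.py
python3 - <<'E'
from h import *
ims=[]
p=viewer.grab_frame("scene"); ims.append(cv2.resize(p["frame"][140:260,110:240,::-1],(400,369),interpolation=cv2.INTER_CUBIC))
w=cloud(p); X,Y,Z=w[...,0],w[...,1],w[...,2]
m=(Z>.23)&(Z<.26)&(X>.605)&(X<.66)&(abs(Y+.206)<.06)&(abs(Y+.206)>.015)
print("scene wire?",m.sum(),np.median(X[m]),np.median(Z[m]), "by side",[(np.median(X[m&(sd*(Y+.206)>0)]),np.median(Z[m&(sd*(Y+.206)>0)]),(m&(sd*(Y+.206)>0)).sum()) for sd in(1,-1)])
p=viewer.grab_frame("top"); ims.append(cv2.resize(p["frame"][120:200,280:367,::-1],(400,369),interpolation=cv2.INTER_CUBIC))
cv2.imwrite("pics/f1.png",np.hstack(ims))
E
```

```text
11.0 [ 0.6315 -0.208   0.235 ] [-0.1373 -0.0875 -4.4341] [-0.0952  0.0816 -0.0133] 0.009281097013261599
[[ 0.0672  0.9977  0.0003]
 [ 0.9977 -0.0672  0.0002]
 [ 0.0002  0.0003 -1.    ]] [ -6.2366  28.9921  30.5855  86.0707 -15.3206  69.1144  22.8212]
scene wire? 62 0.6337782220462285 0.24773598834575422 by side [(np.float64(0.6349314738504505), np.float64(0.24773598834575422), np.int64(44)), (np.float64(0.6284113698223548), np.float64(0.24761547762978392), np.int64(18))]
```

View pics/f1.png

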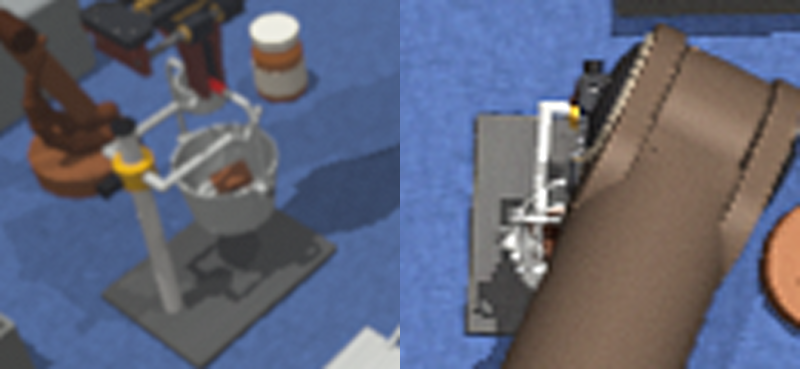

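The prongs are under the wire and over the rim, with the wire over the notches. Lowering.

Call:
jog_arm(series="0 0 0.006 0; 0 0 0.014 0; 0 0 0.022 0; 0 0 0.028 0; 0 0 0.031 0")

```text
time_s: 11.6
tcp_pos: [0.6314, -0.2077, 0.2025]
ee_rot: [[0.067, 0.998, -0.001], [0.998, -0.067, 0.0], [0.0, -0.002, -1.0]]
force: [-0.1, -0.2, -3.6]
finger_gap: 0.0094
gripper_force: 30.0
```

Call:
jog_arm(series="0 0 0.001 0; 0 0 0.002 0; 0 0 0.003 0; 0 0 0.004 0; 0 0 0.004 0")

```text
time_s: 12.1
tcp_pos: [0.6318, -0.2079, 0.1998]
ee_rot: [[0.067, 0.998, 0.0], [0.998, -0.067, 0.0], [0.0, 0.0, -1.0]]
force: [0.3, 0.7, -2.4]
finger_gap: 0.0094
gripper_force: 30.0
```

```bash
python3 st2.py
```

```text
12.1 [ 0.6318 -0.2079  0.1998] [ 0.3338  0.7214 -2.444 ] [-0.0719  0.046   0.0065] 0.009389740739898936
[[ 0.0671  0.9977  0.0001]
 [ 0.9977 -0.0671  0.    ]
 [ 0.      0.0001 -1.    ]] [ -5.8572  30.6149  29.907   88.4447 -16.2363  65.2905  23.5719]
```

Call:
jog_arm(series="0 0 0.001 0; 0 0 0.001 0; 0 0 0.002 0; 0 0 0.002 0; 0 0 0.002 0")

```text
time_s: 12.6
tcp_pos: [0.6318, -0.2079, 0.1977]
ee_rot: [[0.067, 0.998, -0.0], [0.998, -0.067, 0.0], [0.0, -0.0, -1.0]]
force: [0.2, 0.1, -3.4]
finger_gap: 0.0091
gripper_force: 30.0
```

Call:
jog_arm(series="0 0 0.001 0; 0 0 0.001 0; 0 0 0.001 0; 0 0 0.001 0; 0 0 0.001 0")

```text
time_s: 13.1
tcp_pos: [0.6318, -0.2079, 0.1968]
ee_rot: [[0.067, 0.998, 0.0], [0.998, -0.067, 0.0], [0.0, 0.0, -1.0]]
force: [-0.4, -1.1, -3.8]
finger_gap: 0.0093
gripper_force: 30.0
```

Call:
jog_arm(series="0 0 0.001 0; 0 0 0.001 0; 0 0 0.001 0; 0 0 0.001 0; 0 0 0.001 0")

```text
time_s: 13.6
tcp_pos: [0.6318, -0.208, 0.1957]
ee_rot: [[0.067, 0.998, 0.0], [0.998, -0.067, 0.0], [0.0, 0.0, -1.0]]
force: [0.1, 0.3, -3.8]
finger_gap: 0.0088
gripper_force: 30.0
```

Call:
jog_arm(series="0 0 0.001 0; 0 0 0.001 0; 0 0 0.001 0; 0 0 0.001 0; 0 0 0.001 0")

```text
time_s: 14.1
tcp_pos: [0.6318, -0.2079, 0.1947]
ee_rot: [[0.067, 0.998, 0.0], [0.998, -0.067, 0.0], [0.0, 0.0, -1.0]]
force: [-0.7, -0.3, -2.6]
finger_gap: 0.0091
gripper_force: 30.0
```

Call:
jog_arm(series="0 0 0.001 0; 0 0 0.001 0; 0 0 0.001 0; 0 0 0.001 0; 0 0 0.001 0")

```text
time_s: 14.6
tcp_pos: [0.6318, -0.208, 0.1938]
ee_rot: [[0.067, 0.998, 0.0], [0.998, -0.067, 0.0], [0.0, 0.0, -1.0]]
force: [-0.2, -0.5, -3.6]
finger_gap: 0.009
gripper_force: 30.0
```

```bash
python3 st2.py
```

```text
14.6 [ 0.6318 -0.208   0.1938] [-0.2443 -0.472  -3.5982] [-0.0902  0.0936  0.0482] 0.009014996540123367
[[ 0.067   0.9977  0.0001]
 [ 0.9977 -0.067   0.    ]
 [ 0.      0.0001 -1.    ]] [ -5.7795  30.9091  29.7811  88.824  -16.403   64.6488  23.7101]
```

Call:
jog_arm(series="0 0 0.001 0; 0 0 0.001 0; 0 0 0.001 0; 0 0 0.001 0; 0 0 0.001 0")

```text
time_s: 15.1
tcp_pos: [0.6318, -0.2079, 0.1927]
ee_rot: [[0.067, 0.998, -0.0], [0.998, -0.067, 0.0], [0.0, -0.0, -1.0]]
force: [-0.3, -0.9, -3.0]
finger_gap: 0.0092
gripper_force: 30.0
```

Run:
```python
from h import *
p=viewer.grab_frame("scene")
w=cloud(p); X,Y,Z=w[...,0],w[...,1],w[...,2]
for sd in(1,-1):
  t=sd*(Y+.206)
  m=(Z>.195)&(Z<.22)&(X>.615)&(X<.65)&(t>.013)&(t<.055)
  for a in np.arange(.015,.055,.005):
    k=m&(abs(t-a)<.0025)
    if k.sum(): print(sd,round(a,3),k.sum(),np.percentile(Z[k],[20,50,85]).round(4),np.median(X[k]).round(4))
cv2.imwrite("pics/g1.png",cv2.resize(p["frame"][155:230,130:230,::-1],(800,600),interpolation=cv2.INTER_CUBIC))
```

```text
1 0.015 5 [0.205  0.2063 0.2089] 0.635
1 0.02 5 [0.205  0.2075 0.21  ] 0.6357
1 0.025 3 [0.2062 0.2087 0.2091] 0.635
1 0.03 5 [0.2039 0.2066 0.2086] 0.6347
1 0.035 11 [0.2046 0.2075 0.2112] 0.6273
1 0.04 26 [0.2018 0.2063 0.2113] 0.6338
1 0.045 2 [0.2038 0.2056 0.2076] 0.6358
1 0.05 6 [0.2029 0.2056 0.2078] 0.6365
-1 0.015 2 [0.2061 0.2085 0.2113] 0.6415
-1 0.03 6 [0.2001 0.2054 0.2082] 0.6349
-1 0.035 15 [0.2028 0.2055 0.2111] 0.637
-1 0.04 4 [0.2055 0.2063 0.2093] 0.6305
-1 0.045 2 [0.2059 0.206  0.2062] 0.6291
-1 0.05 5 [0.1979 0.205  0.2071] 0.6288
```

View pics/g1.png

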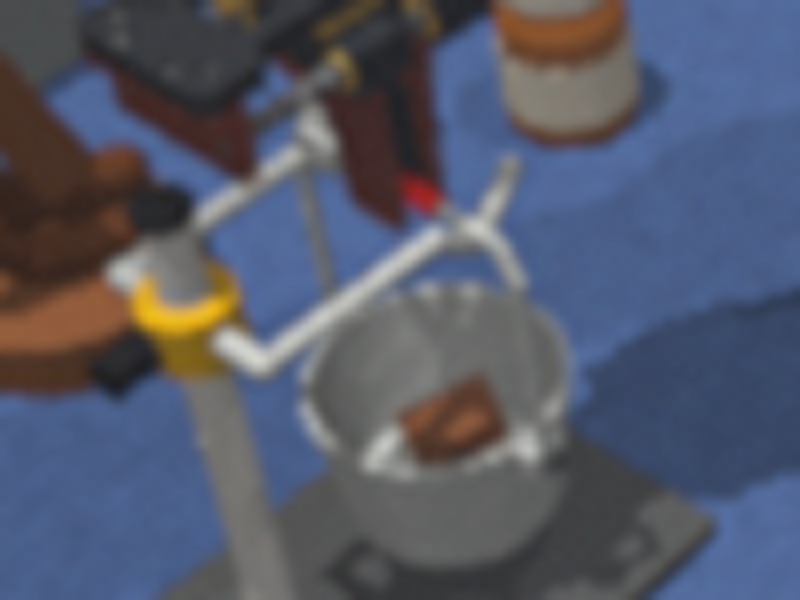

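The wire lies inside both notches (crop (460,225) and (320,140)) but the weight has not transferred yet. I'll keep lowering by feel.

Call:
jog_arm(series="0 0 0.001 0; 0 0 0.001 0; 0 0 0.001 0; 0 0 0.001 0; 0 0 0.001 0")

```text
time_s: 15.65
tcp_pos: [0.6319, -0.208, 0.1921]
ee_rot: [[0.067, 0.998, 0.001], [0.998, -0.067, -0.0], [-0.0, 0.001, -1.0]]
force: [-1.6, 0.4, 3.7]
finger_gap: 0.0092
gripper_force: 30.0
```

Call:
jog_arm(series="0 0 0.001 0; 0 0 0.001 0; 0 0 0.001 0; 0 0 0.001 0; 0 0 0.001 0")

```text
time_s: 16.15
tcp_pos: [0.632, -0.208, 0.1919]
ee_rot: [[0.067, 0.998, 0.001], [0.998, -0.067, 0.0], [0.0, 0.001, -1.0]]
force: [-4.3, 2.4, 8.2]
finger_gap: 0.0092
gripper_force: 30.0
```

```bash
python3 st2.py
```

```text
16.15 [ 0.632  -0.208   0.1919] [-4.3304  2.3899  8.1632] [ 0.2705  0.9031 -0.0191] 0.00920538129192118
[[ 0.0671  0.9977  0.0011]
 [ 0.9977 -0.0671  0.0001]
 [ 0.0002  0.0011 -1.    ]] [ -5.7442  30.9879  29.7385  88.9625 -16.4862  64.3875  23.7762]
```

Call:
jog_arm(series="0 -0.0005 -0.0007 0; 0 -0.0005 -0.0007 0; 0 -0.0005 -0.0007 0; 0 -0.0005 -0.0007 0; 0 -0.0005 -0.0007 0")

```text
time_s: 16.65
tcp_pos: [0.6315, -0.208, 0.1918]
ee_rot: [[0.067, 0.998, 0.001], [0.998, -0.067, -0.0], [-0.0, 0.001, -1.0]]
force: [-2.0, 1.3, 5.1]
finger_gap: 0.0092
gripper_force: 30.0
```

```bash
python3 st2.py
```

```text
16.65 [ 0.6315 -0.208   0.1918] [-2.0193  1.3089  5.0915] [0.1149 0.398  0.0125] 0.009180015177049465
[[ 0.067   0.9978  0.0007]
 [ 0.9978 -0.067  -0.0001]
 [-0.0001  0.0007 -1.    ]] [ -5.764   30.9646  29.7454  89.0193 -16.4552  64.3684  23.7678]
```

Call:
jog_arm(series="0 -0.0004 -0.0008 0; 0 -0.0004 -0.0008 0; 0 -0.0004 -0.0008 0; 0 -0.0004 -0.0008 0; 0 -0.0004 -0.0008 0")

```text
time_s: 17.15
tcp_pos: [0.631, -0.2079, 0.192]
ee_rot: [[0.067, 0.998, 0.0], [0.998, -0.067, -0.0], [-0.0, 0.0, -1.0]]
force: [1.3, -1.4, -2.7]
finger_gap: 0.0096
gripper_force: 30.0
```

```bash
python3 st2.py
```

```text
17.15 [ 0.631  -0.2079  0.192 ] [ 1.3112 -1.3874 -2.6534] [-0.2033 -0.435   0.0035] 0.009554850294240323
[[ 0.067   0.9978  0.0001]
 [ 0.9978 -0.067  -0.0002]
 [-0.0002  0.0002 -1.    ]] [ -5.7833  30.9228  29.7546  89.0567 -16.4207  64.3971  23.7517]
```

Call:
jog_arm(series="0 0.0002 0.0005 0; 0 0.0002 0.0005 0; 0 0.0002 0.0005 0; 0 0.0002 0.0005 0; 0 0.0002 0.0005 0")

```text
time_s: 17.65
tcp_pos: [0.6312, -0.2079, 0.1919]
ee_rot: [[0.067, 0.998, 0.0], [0.998, -0.067, 0.0], [0.0, 0.0, -1.0]]
force: [0.5, -0.3, 0.5]
finger_gap: 0.0093
gripper_force: 30.0
```

```bash
python3 st2.py
```

```text
17.65 [ 0.6312 -0.2079  0.1919] [ 0.4878 -0.3486  0.5211] [-0.0564 -0.2074  0.0229] 0.009273368205404907
[[ 0.0671  0.9977  0.0003]
 [ 0.9977 -0.0671  0.    ]
 [ 0.      0.0003 -1.    ]] [ -5.7728  30.935   29.75    89.051  -16.4393  64.388   23.7615]
```

The prongs now carry the full weight and net force is about 0. Releasing.

Call:
jog_arm(series="0 0 0 0; 0 0 0 0; 0 0 0 0; 0 0 0 0; 0 0 0 0", jaw=0.7)

```text
time_s: 18.15
tcp_pos: [0.6309, -0.2079, 0.1916]
ee_rot: [[0.067, 0.998, -0.0], [0.998, -0.067, 0.0], [0.0, -0.0, -1.0]]
force: [-0.0, 0.1, -0.1]
finger_gap: 0.0263
gripper_force: 0.0
```

Call:
jog_arm(series="0 0 -0.003 0; 0 0 -0.008 0; 0 0 -0.015 0; 0 0 -0.025 0; 0 0 -0.037 0")

```text
time_s: 18.65
tcp_pos: [0.6311, -0.2079, 0.2297]
ee_rot: [[0.067, 0.998, 0.0], [0.998, -0.067, 0.0], [0.0, 0.0, -1.0]]
force: [-0.5, -0.5, -0.0]
finger_gap: 0.0262
gripper_force: 0.0
```

Call:
jog_arm(series="0 0 -0.02 0; 0 0 -0.04 0; 0 0 -0.06 0; 0 0 -0.08 0; 0 0 -0.09 0")

```text
time_s: 19.15
tcp_pos: [0.6316, -0.2084, 0.3217]
ee_rot: [[0.067, 0.998, 0.003], [0.998, -0.067, -0.001], [-0.001, 0.003, -1.0]]
force: [0.9, 0.0, 0.8]
finger_gap: 0.0263
gripper_force: 0.0
```

Call:
jog_arm(series="0 -0.03 0 0; 0 -0.06 0 0; 0 -0.10 0 0; 0 -0.14 0 0; 0 -0.17 0 0")

```text
time_s: 19.65
tcp_pos: [0.4591, -0.1967, 0.3189]
ee_rot: [[0.068, 0.998, -0.0], [0.998, -0.068, 0.0], [0.0, -0.0, -1.0]]
force: [-1.4, 0.6, 0.5]
finger_gap: 0.0263
gripper_force: 0.0
```

```bash
python3 st2.py
python3 - <<'E'
from h import *
from scipy.optimize import least_squares as LS
ims=[]
for n,b in(("scene",(140,250,110,240)),("top",(120,200,280,375))):
    p=viewer.grab_frame(n); w=cloud(p); X,Y,Z=w[...,0],w[...,1],w[...,2]
    r=np.hypot(X-.632,Y+.206); m=(Z>.09)&(Z<.12)&(r>.044)&(r<.062); q=w[m]
    t=LS(lambda a:np.hypot(q[:,0]-a[0],q[:,1]-a[1])-.0505,[.632,-.206],loss='soft_l1',f_scale=.002)
    k=abs(t.fun)<.004; A=np.c_[q[k,:2]-t.x,np.ones(k.sum())]; c=np.linalg.lstsq(A,q[k,2],rcond=None)[0]
    print(n,len(q),t.x,c)
    a=b; ims.append(cv2.resize(p["frame"][a[0]:a[1],a[2]:a[3],::-1],(400,400),interpolation=cv2.INTER_CUBIC))
cv2.imwrite("pics/i1.png",np.hstack(ims))
E
```

```text
19.65 [ 0.4591 -0.1967  0.3189] [-1.4106  0.5636  0.4827] [-0.0412  0.058  -0.0023] 0.02629223083945226
[[ 0.0678  0.9977 -0.    ]
 [ 0.9977 -0.0678  0.0005]
 [ 0.0005 -0.0001 -1.    ]] [-12.2149   6.7059  33.5251 102.0916  -3.9073  72.3612  18.431 ]
scene 292 [ 0.6307538  -0.20439762] [-0.00428196  0.01004896  0.09966981]
top 107 [ 0.63161379 -0.20828352] [-0.01542735  0.04645106  0.10118443]
```

View pics/i1.png

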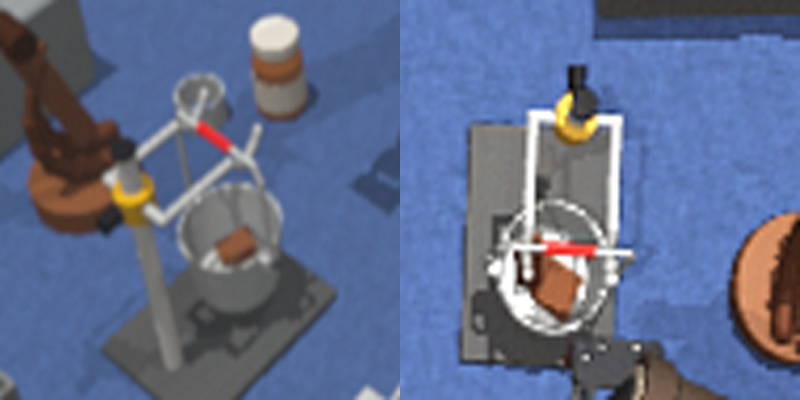

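The pail hangs level in both notches: the scene crop shows the grip at (212,135), and the pail is centred under it. I'll let it settle briefly, then hand in.

Call:
jog_arm(series="0 0 0 0; 0 0 0 0; 0 0 0 0; 0 0 0 0; 0 0 0 0")

```text
time_s: 20.25
tcp_pos: [0.4618, -0.1965, 0.3184]
ee_rot: [[0.067, 0.998, -0.001], [0.998, -0.067, -0.0], [-0.0, -0.001, -1.0]]
force: [-0.5, 0.7, 0.4]
finger_gap: 0.0264
gripper_force: 0.0
```

Call:
jog_arm(series="0 0 0 0; 0 0 0 0; 0 0 0 0; 0 0 0 0; 0 0 0 0")

```text
time_s: 20.75
tcp_pos: [0.4615, -0.1965, 0.3188]
ee_rot: [[0.067, 0.998, 0.0], [0.998, -0.067, 0.0], [0.0, 0.0, -1.0]]
force: [-1.1, -0.1, -0.8]
finger_gap: 0.0262
gripper_force: 0.0
```

```bash
python3 -c "
from station import job_done
print(job_done())"
```

```text
the job is handed in; nothing more can be done
None
```

The steel pail's bail was swung upright on the table and the pail now hangs level from both notched prongs, released only once they carried its weight; handed in at about 21 s, with no verdict returned.

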